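Find the full baking-powder tin by hefting

TASK

Three baking-powder tins that look the same, lids on, stand on the bakery bench, and one is clearly fuller than the other two: find it by hefting them. Set the two lighter ones gently upright on the floor of the aluminium tray to go for refilling, and finish with the heaviest in the gripper, held up still and upright about 15 cm clear of the bench - do not put it down or let go at the end. Leave the bowl, the flour dredger and the scraper where they are.

Things in the scene. Friction and masses are not known exactly. Their poses are not given: they have to be found in the camera images.
- tin_a_mid (a point): one of three closed tins that look exactly alike: upright plain steel cylinder, 62 mm in diameter, 120 mm tall, flat press-in lid, plain off-white paper band; they differ only in weight (one is heavier than either of the others by 150 g or more, all are under 0.6 kg), so which is which can only be felt. This point is the tin's centre, 60 mm above its underside; z points up along the tin
- tin_b_mid (a point): one of three closed tins that look exactly alike: upright plain steel cylinder, 62 mm in diameter, 120 mm tall, flat press-in lid, plain off-white paper band; they differ only in weight (one is heavier than either of the others by 150 g or more, all are under 0.6 kg), so which is which can only be felt. This point is the tin's centre, 60 mm above its underside; z points up along the tin
- tin_c_mid (a point): one of three closed tins that look exactly alike: upright plain steel cylinder, 62 mm in diameter, 120 mm tall, flat press-in lid, plain off-white paper band; they differ only in weight (one is heavier than either of the others by 150 g or more, all are under 0.6 kg), so which is which can only be felt. This point is the tin's centre, 60 mm above its underside; z points up along the tin
- tray: empty shallow aluminium bun tray, fixed to the bench: 220 mm along its x, 300 mm along its y, rim 25 mm high, walls 4 mm thick, floor 4 mm thick. Origin: centre of its underside, on the bench; the flat floor inside is 212 x 292 mm, 4 mm above the origin
- bowl: bystander: steel mixing bowl, 150 mm across, 70 mm tall, loose; origin at the centre of its underside
- dredger: bystander: aluminium flour dredger (shaker) with domed top and a wire handle towards its +x, 68 mm in diameter, 110 mm tall, loose; origin at the centre of its underside
- scraper: bystander: flat bench scraper, steel blade with dark wooden grip, about 108 mm along x by 150 mm along y, 20 mm tall, loose; origin on the bench, the middle of the wooden grip 20 mm to -x of it
Not all that is in view belongs to the job. What is shaped like the part that bears tin_b_mid but brown is not meant.

How it is judged:
By the outcome, as a careful person would: the job done as asked, in the order asked, and still so for the second after the job is handed in, while the arm keeps its last pose, push and grip.
It also fails if it takes over 72 s, if anything falls off the work surface, if the arm or the gripper's body presses on something with over 40 N, if the wrist force passes 120 N, or if a joint passes its speed limit or range.

ROBOT

A 6-joint arm with a two-finger parallel gripper is mounted at the origin on the work surface. World frame = base frame: x ahead of the robot, y to its left, z up, the work surface at z = 0. Lengths are in m, angles in rad, forces in N, time in s.
With the tool pointing down it reaches from about 0.375 to 0.975 m from the base axis. Payload 3.8 kg.
Tool frame: the origin (TCP) lies at the very end of the fingers, on their centre line; the grasp point (between the pads) lies 19 mm behind it; z points along the fingers, y is the direction in which the jaws open and shut (so a half turn about z gives the same grasp; the last joint's range is limited). The gripper opens to 85 mm and grips with 20 to 120 N. Pads are 22 mm wide; open, the fingers measure 114 mm over their backs; the gripper's body (76 mm by 85 mm) begins 54 mm behind the grasp point. The pads swing forward as they close: fully open they stand 13 mm farther back than shut.
Start: joints at [-1.177, 0.264, 1.604, -0, 1.274, -0.037], TCP at [0.282, -0.613, 0.231] pointing down, gripper open.
Joint ranges: [-2.63, 2.63], [-0.94, 2.18], [0.31, 2.57], [-1.31, 4.45], [0, 2.66], [-2.55, 2.55]. Speed limits (rad/s): [2.57, 2.57, 3.14, 3.14, 3.14, 3.14].

INTERFACE

Orientations are given as a rotation vector (axis times angle).
In Python, from workcell import status, read_camera, camera_info, order gives the robot as it stands.
- The arm moves only by the tool move_arm, never from a script. Its argument "deltas" is a list of rows, each a list of 3 entries, a list of its own where there are three numbers: the turn, a rotation vector about the world's x, y, z as a fraction of full scale, then the shift along the world's x, y, z as a fraction of full scale, then the closure, from -1 (fully open) to 1 (shut), so that 0 is half open. A call has 1 to 20 rows; each row is the pose to reach, as a shift and turn from the pose commanded when the call began; what a row does not reach only later rows make up. Full scale, the value 1, is 0.1 m for a shift and pi/2 rad for a turn. A row lasts 1/8 s, in which the tool goes at most 62.5 mm and 10.7 degrees, less where a joint would pass 70% of its speed; a pose out of reach is approached as far as the arm can. A call with a number of a shift or a turn outside -1 to 1 is refused whole. A call with a gripper value outside its range is refused whole. The fingers move at their own pace and stop on an object; "grip_force" is the grip in N (left out, the last holds). Time passes only in rows, so rows that repeat a pose let the fingers close. It gives the time, the measured TCP pose, the force and the opening at its end, in the units of the state.
- status.read_state(): the state, without advancing time (a new reading comes with each control period).
- read_camera(name): name is "scene" or "top" or "wrist"; returns (picture, depth): 420x560x3 uint8, red, green, blue; 420x560 float32, m along the optical axis (not along the pixel's ray), 0 where there is no reading.
- camera_info(name): a dict with "K" (3x3 intrinsics, pixels), "R" (3x3) and "t" (3): a world point X has camera coordinates R X + t. Camera axes: x right, y down, z forward; pixel columns grow to the right and rows downward; lengths in m; the calibration is good to about 2 mm. A picture is of the moment at which its call begins: read the wrist's pose just before it. camera_info takes no time and is no camera call; for the wrist camera it gives the pose at the moment of the call.
- order.finish_job(): hands the job in, once; it reports no verdict.
The state is a dict: "time": time; "q": joint angles; "joint_vel": joint speeds; "joint_torque": joint torques, N m; "tool_pos": TCP position; "tcp_rot": TCP orientation; "wrist_force": force on the tool from outside, world axes, zero at the start; "torque": the same for the moment, N m; "width": opening from 0.0 (shut) to 1.0 (fully open).
Only numpy, scipy, OpenCV 4.12 (cv2) and the standard library are available. Lean on these libraries where they do the work, as an engineer would, in place of code of your own. Each camera call takes 0.05 s, during which the arm holds its last target. There are 200 camera calls.

## Working session

There is one attempt and no reset: what is moved stays moved. The work goes in short steps, Python scripts to look and compute and a tool call to move; the robot and the scene stay as the last step left them, time stands still between calls to the robot, and variables do not carry over. Pictures are saved under pics/ and viewed, about 8 in all and at most 12, crops included, and the job is handed in when it is done.

Besides the shell and the picture viewer there is one more tool, called after ">>>" by a JSON object that holds its "name" and its "arguments", one argument or row to a line. move_arm: Moves the arm, as the interface text tells. Its arguments: {"type":"object","properties":{"deltas":{"type":"array","items":{"type":"array"}},"grip_force":{"type":"number"}},"required":["deltas"]}

```bash
mkdir -p pics; ls; python3 - <<'E'
from workcell import status, read_camera, camera_info
import cv2,numpy as np
s=status.read_state();print(s)
for n in("scene","top"):
    p,d=read_camera(n);np.savez(f"pics/{n}0.npz",p=p,d=d);cv2.imwrite(f"pics/{n}0.png",p[:,:,::-1])
    c=camera_info(n);print(n,c)
E
```

```text
pics
{'time': 0.0, 'q': array([-1.17686872e+00,  2.64767493e-01,  1.60539589e+00, -1.98991980e-05,
        1.27372646e+00, -3.69408000e-02]), 'joint_vel': array([-0.00023296, -0.00174125,  0.00030631, -0.00044283,  0.00069282,
       -0.00078854]), 'joint_torque': array([ 1.58180297e-03, -5.15100503e+01, -3.67314148e+01,  1.05843901e-04,
        1.29702155e-02, -5.96687073e-06]), 'tool_pos': array([ 0.28159897, -0.6126275 ,  0.22994057]), 'tcp_rot': array([-3.06676339e+00, -6.71109738e-01,  6.69584981e-04]), 'wrist_force': array([-0.20466366, -0.42027188, -0.2754028 ]), 'torque': array([ 0.04898009,  0.02659831, -0.00473994]), 'width': 1.0007064600734459}
scene {'K': array([[487.31639978,   0.        , 284.08208225],
       [  0.        , 487.31639978, 214.33537369],
       [  0.        ,   0.        ,   1.        ]]), 'R': array([[-0.42418061,  0.90551534,  0.01061944],
       [ 0.74999001,  0.35785004, -0.5562898 ],
       [-0.50752912, -0.22800288, -0.83092051]]), 't': array([ 0.17652974, -0.41438345,  1.5481957 ])}
top {'K': array([[411.08005406,   0.        , 281.61661778],
       [  0.        , 411.08005406, 212.74780305],
       [  0.        ,   0.        ,   1.        ]]), 'R': array([[ 0.00337837, -0.9999348 ,  0.01090754],
       [-0.98468035, -0.00522804, -0.1742908 ],
       [ 0.17433646, -0.01015162, -0.98463381]]), 't': array([0.03612059, 0.55118318, 0.79127451])}
```

View pics/scene0.png

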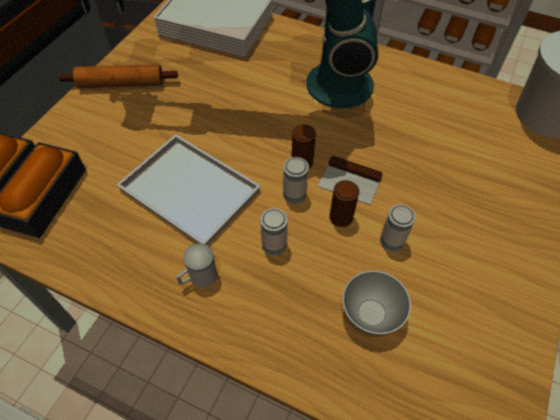

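View pics/top0.png

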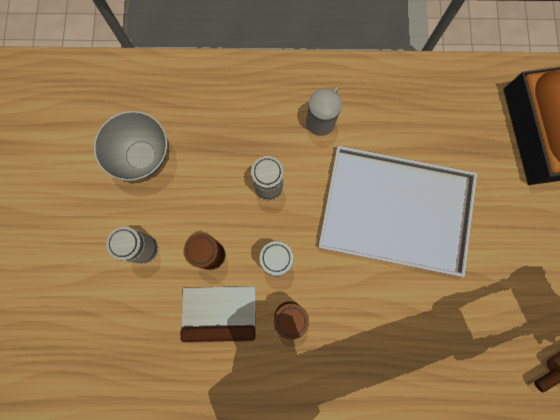

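Scene view: three white-lidded tins at about (295,180), (273,230) and (397,227), which are (276,258), (267,172) and (125,243) in the top view. Lookalikes are the brown cans at top (203,250) and (292,320) and the grey dredger at (323,105); I reject these on colour and handle. Next I measure the lids and take a close crop.

```bash
cat > h.py <<'E'
import numpy as np,cv2
from workcell import camera_info
def ray(c,uv,z):
    K,R,t=(np.array(c[k]) for k in("K","R","t"))
    d=R.T@np.linalg.inv(K)@np.array([*uv,1.]);o=-R.T@t
    return o+d*(z-o[2])/d[2]
E
python3 - <<'E'
from h import *
f=np.load("pics/top0.npz");p,d=f["p"],f["d"];c=camera_info("top")
K,R,t=c["K"],c["R"],c["t"]
v,u=np.mgrid[:420,:560]
X=np.stack([(u-K[0,2])/K[0,0]*d,(v-K[1,2])/K[1,1]*d,d],-1);W=(X-t)@R
def rep(n,m,z):
    cs,_=cv2.findContours(m.astype(np.uint8),cv2.RETR_EXTERNAL,cv2.CHAIN_APPROX_NONE)
    for k in cs:
        if cv2.contourArea(k)>150:
            (a,r)=cv2.minEnclosingCircle(k);w=ray(c,a,z)
            px=p[int(a[1]),int(a[0])];print(n,np.round(a,1),round(r,1),np.round(w,3),px)
rep("lid",(abs(W[...,2]-.12)<.006)&(d>0),.12)
rep("dredger",(W[...,2]>.08)&(W[...,2]<.113)&(d>0),.1)
m=(W[...,2]>.05)&(W[...,2]<.08)&(d>0);m[:,200:]=0;m[200:]=0;rep("bowl",m,.07)
hsv=cv2.cvtColor(p,cv2.COLOR_RGB2HSV);m=((hsv[...,1]<60)&(hsv[...,2]>90)).astype(np.uint8);m[:,:310]=0;m[:140]=0;m[290:]=0
cs,_=cv2.findContours(m,0,1);k=max(cs,key=cv2.contourArea);b=cv2.boxPoints(cv2.minAreaRect(k))
q=np.array([ray(c,x,.025) for x in b]);print(b,np.round(q,3),q.mean(0))
cr=cv2.resize(p[130:360,90:370],None,fx=2.5,fy=2.5);cv2.imwrite("pics/crop.png",cr[:,:,::-1])
E
```

```text
lid [290.6 321. ] 18.1 [0.342 0.023 0.12 ] [67 40 21]
lid [276.  257.6] 17.1 [0.455 0.049 0.12 ] [172 176 166]
lid [200.2 249.8] 17.3 [0.469 0.188 0.12 ] [106  63  35]
lid [122.7 242.4] 17.5 [0.482 0.33  0.12 ] [163 162 146]
lid [267.  171.5] 16.4 [0.618 0.067 0.12 ] [169 166 151]
dredger [324.4 104.7] 17.2 [ 0.763 -0.046  0.1  ] [153 150 137]
dredger [549.9 117.3] 47.1 [ 0.74 -0.5   0.1 ] [102  56  22]
bowl [130. 145.] 37.2 [0.686 0.348 0.07 ] [137 136 123]
[[316.76938 247.88931]
 [336.91983 145.2179 ]
 [483.81308 174.04742]
 [463.66263 276.71884]] [[ 0.482 -0.035  0.025]
 [ 0.704 -0.081  0.025]
 [ 0.642 -0.396  0.025]
 [ 0.424 -0.336  0.025]] [ 0.56287042 -0.21181427  0.025     ]
```

View pics/crop.png

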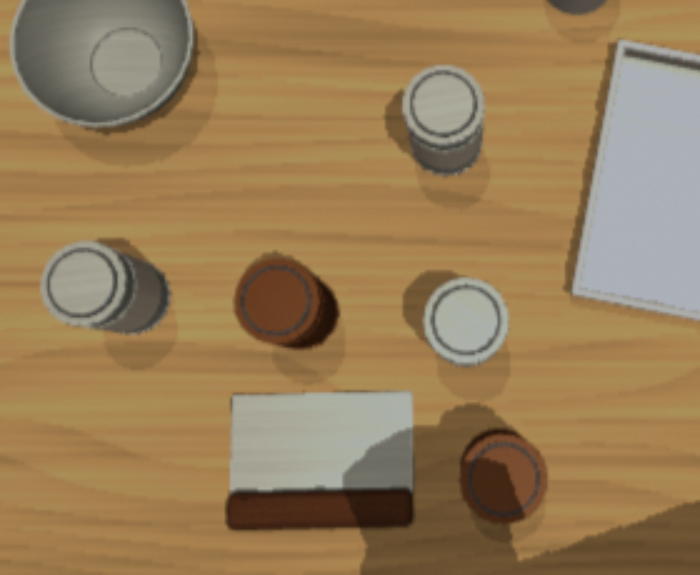

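The crop confirms white lids at (445,105), (465,320) and (85,283), and the brown cans as decoys. World positions: P1 (.455,.049), P2 (.618,.067), P3 (.482,.330). The tray centre is (.563,-.212) with its long axis along (.19,.98). The current jaw direction (about 115°) is clear at every tin, so I keep the orientation and move over P1.

>>> {"name": "move_arm", "arguments": {
  "deltas": [
    [[0,0,0],[0.08,0.3,0],-1],
    [[0,0,0],[0.16,0.65,0],-1],
    [[0,0,0],[0.25,1,0],-1]
  ],
  "grip_force": 40
}}

```text
time: 0.48
tool_pos: [0.3067, -0.512, 0.2305]
tcp_rot: [-3.068, -0.67, 0.0]
wrist_force: [0.8, -0.3, 0.3]
width: 0.999
```

>>> {"name": "move_arm", "arguments": {
  "deltas": [
    [[0,0,0],[0.08,0.33,0],-1],
    [[0,0,0],[0.16,0.66,0],-1],
    [[0,0,0],[0.25,1,0],-1]
  ]
}}

```text
time: 0.85
tool_pos: [0.3318, -0.412, 0.2307]
tcp_rot: [-3.068, -0.671, 0.0]
wrist_force: [-0.3, 0.0, -0.2]
width: 0.998
```

>>> {"name": "move_arm", "arguments": {
  "deltas": [
    [[0,0,0],[0.08,0.33,0],-1],
    [[0,0,0],[0.16,0.66,0],-1],
    [[0,0,0],[0.25,1,0],-1]
  ]
}}

```text
time: 1.23
tool_pos: [0.3567, -0.312, 0.2308]
tcp_rot: [-3.068, -0.671, 0.001]
wrist_force: [0.3, 0.2, -0.3]
width: 0.999
```

>>> {"name": "move_arm", "arguments": {
  "deltas": [
    [[0,0,0],[0.08,0.33,0],-1],
    [[0,0,0],[0.16,0.66,0],-1],
    [[0,0,0],[0.25,1,0],-1]
  ]
}}

```text
time: 1.6
tool_pos: [0.3817, -0.2121, 0.2309]
tcp_rot: [-3.069, -0.671, 0.001]
wrist_force: [0.8, 0.7, -0.2]
width: 1.003
```

>>> {"name": "move_arm", "arguments": {
  "deltas": [
    [[0,0,0],[0.08,0.33,0],-1],
    [[0,0,0],[0.16,0.66,0],-1],
    [[0,0,0],[0.25,1,0],-1]
  ]
}}

```text
time: 1.98
tool_pos: [0.4067, -0.1122, 0.2309]
tcp_rot: [-3.069, -0.671, 0.001]
wrist_force: [1.0, -0.8, -0.3]
width: 1.004
```

>>> {"name": "move_arm", "arguments": {
  "deltas": [
    [[0,0,0],[0.08,0.33,0],-1],
    [[0,0,0],[0.16,0.66,0],-1],
    [[0,0,0],[0.25,1,0],-1]
  ]
}}

```text
time: 2.35
tool_pos: [0.4316, -0.0122, 0.2309]
tcp_rot: [-3.069, -0.671, 0.001]
wrist_force: [0.8, -1.2, -1.3]
width: 0.999
```

>>> {"name": "move_arm", "arguments": {
  "deltas": [
    [[0,0,0],[0.12,0.31,0],-1],
    [[0,0,0],[0.23,0.61,0],-1],
    [[0,0,0],[0.23,0.61,0],-1]
  ]
}}

```text
time: 2.72
tool_pos: [0.4549, 0.0492, 0.2309]
tcp_rot: [-3.068, -0.676, 0.001]
wrist_force: [-0.1, -0.9, 0.3]
width: 1.0
```

```bash
cat > w.py <<'E'
from h import *
from workcell import status,read_camera
import sys
c=camera_info("wrist");s=status.read_state();p,d=read_camera("wrist");cv2.imwrite(f"pics/{sys.argv[1]}.png",p[:,:,::-1])
K,R,t=c["K"],c["R"],c["t"]
v,u=np.mgrid[:420,:560]
W=(np.stack([(u-K[0,2])/K[0,0]*d,(v-K[1,2])/K[1,1]*d,d],-1)-t)@R
z0=float(sys.argv[2])
m=((abs(W[...,2]-z0)<.006)&(d>0)).astype(np.uint8)
for k in cv2.findContours(m,0,1)[0]:
    if cv2.contourArea(k)>600:
        a,r=cv2.minEnclosingCircle(k);print(np.round(a),round(r),p[int(min(a[1],419)),int(min(a[0],559))],np.round(ray(c,a,z0),4))
print(s["tool_pos"],s["wrist_force"],s["time"])
E
python3 w.py w1 .12
```

```text
[260. 314.] 32 [108  61  29] [0.3488 0.0237 0.12  ]
[283. 204.] 36 [195 211 217] [0.4593 0.0507 0.12  ]
[132. 118.] 43 [68 31  6] [0.4729 0.1883 0.12  ]
[356.   2.] 44 [184 198 182] [0.6162 0.0669 0.12  ]
[0.45493054 0.04919467 0.23087045] [-0.07625491 -0.87989797  0.34683861] 2.725
```

View pics/w1.png

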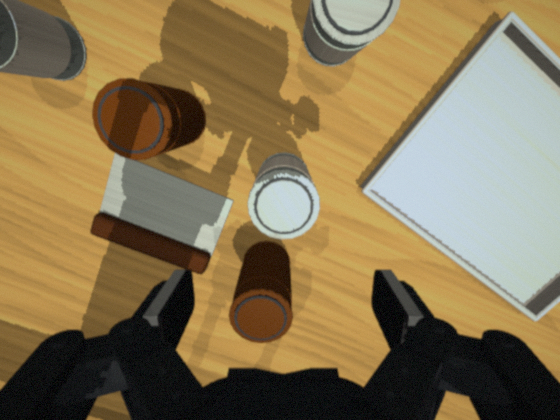

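Lid at (283,204), midway between the open fingers; the brown cans at (260,314) and (130,118) are clear of the jaws. I descend, grip and heft.

>>> {"name": "move_arm", "arguments": {
  "deltas": [
    [[0,0,0],[0.02,0.01,-0.3],-1],
    [[0,0,0],[0.02,0.01,-0.65],-1],
    [[0,0,0],[0.02,0.01,-1],-1]
  ]
}}

```text
time: 3.15
tool_pos: [0.4565, 0.0476, 0.1303]
tcp_rot: [3.069, 0.67, 0.0]
wrist_force: [0.6, 0.1, -0.8]
width: 0.998
```

>>> {"name": "move_arm", "arguments": {
  "deltas": [
    [[0,0,0],[0,0,-0.25],-1],
    [[0,0,0],[0,0,-0.5],-1],
    [[0,0,0],[0,0,-0.65],-1],
    [[0,0,0],[0,0,-0.65],1],
    [[0,0,0],[0,0,-0.65],1],
    [[0,0,0],[0,0,-0.65],1],
    [[0,0,0],[0,0,-0.65],1],
    [[0,0,0],[0,0,-0.65],1],
    [[0,0,0],[0,0,-0.65],1],
    [[0,0,0],[0,0,-0.65],1]
  ]
}}

```text
time: 4.4
tool_pos: [0.4571, 0.0487, 0.0665]
tcp_rot: [3.069, 0.672, 0.0]
wrist_force: [-0.8, -0.9, -0.4]
width: 0.722
```

>>> {"name": "move_arm", "arguments": {
  "deltas": [
    [[0,0,0],[0,0,0.1],1],
    [[0,0,0],[0,0,0.2],1],
    [[0,0,0],[0,0,0.3],1],
    [[0,0,0],[0,0,0.3],1],
    [[0,0,0],[0,0,0.3],1]
  ]
}}

```text
time: 5.03
tool_pos: [0.4568, 0.0487, 0.0963]
tcp_rot: [-3.069, -0.671, -0.0]
wrist_force: [-0.6, -0.4, -5.8]
width: 0.718
```

>>> {"name": "move_arm", "arguments": {
  "deltas": [
    [[0,0,0],[0,0,0],1]
  ]
}}

```text
time: 5.15
tool_pos: [0.4564, 0.0487, 0.0958]
tcp_rot: [-3.069, -0.671, 0.001]
wrist_force: [0.0, 0.6, -4.7]
width: 0.718
```

>>> {"name": "move_arm", "arguments": {
  "deltas": [
    [[0,0,0],[0,0,0],1]
  ]
}}

```text
time: 5.28
tool_pos: [0.4565, 0.0486, 0.0958]
tcp_rot: [-3.069, -0.671, 0.001]
wrist_force: [-0.8, -0.2, -5.0]
width: 0.714
```

>>> {"name": "move_arm", "arguments": {
  "deltas": [
    [[0,0,0],[0,0,0],1]
  ]
}}

```text
time: 5.4
tool_pos: [0.4567, 0.0487, 0.096]
tcp_rot: [-3.069, -0.671, 0.001]
wrist_force: [0.1, 0.8, -4.9]
width: 0.716
```

>>> {"name": "move_arm", "arguments": {
  "deltas": [
    [[0,0,0],[0,0,0],1]
  ]
}}

```text
time: 5.52
tool_pos: [0.4568, 0.0487, 0.0962]
tcp_rot: [-3.069, -0.671, 0.0]
wrist_force: [1.7, -0.0, -4.5]
width: 0.715
```

>>> {"name": "move_arm", "arguments": {
  "deltas": [
    [[0,0,0],[0,0,0],1]
  ]
}}

```text
time: 5.65
tool_pos: [0.4568, 0.0487, 0.0962]
tcp_rot: [-3.069, -0.671, 0.0]
wrist_force: [-0.1, 0.8, -4.4]
width: 0.712
```

>>> {"name": "move_arm", "arguments": {
  "deltas": [
    [[0,0,0],[0,0,0],1]
  ]
}}

```text
time: 5.78
tool_pos: [0.4569, 0.0487, 0.0963]
tcp_rot: [-3.069, -0.672, 0.0]
wrist_force: [0.2, 1.2, -5.9]
width: 0.714
```

P1 weighs about 5.0 N, so it is probably the heavy one, but I still heft the others. I set it back and go to P2.

>>> {"name": "move_arm", "arguments": {
  "deltas": [
    [[0,0,0],[0,0,-0.1],1],
    [[0,0,0],[0,0,-0.2],1],
    [[0,0,0],[0,0,-0.26],1],
    [[0,0,0],[0,0,-0.3],1],
    [[0,0,0],[0,0,-0.3],1],
    [[0,0,0],[0,0,-0.3],0.2],
    [[0,0,0],[0,0,-0.3],-1],
    [[0,0,0],[0,0,-0.3],-1],
    [[0,0,0],[0,0,-0.3],-1],
    [[0,0,0],[0,0,-0.3],-1],
    [[0,0,0],[0,0,-0.3],-1],
    [[0,0,0],[0,0,0.1],-1],
    [[0,0,0],[0,0,0.5],-1]
  ]
}}

```text
time: 7.4
tool_pos: [0.4561, 0.0486, 0.1465]
tcp_rot: [-3.069, -0.671, 0.003]
wrist_force: [0.0, 0.6, 0.4]
width: 1.004
```

>>> {"name": "move_arm", "arguments": {
  "deltas": [
    [[0,0,0],[0,0,0.4],-1],
    [[0,0,0],[0,0,0.8],-1],
    [[0,0,0],[0.3,0.03,0.8],-1],
    [[0,0,0],[0.65,0.07,0.8],-1],
    [[0,0,0],[1,0.11,0.8],-1]
  ]
}}

```text
time: 8.02
tool_pos: [0.5579, 0.0598, 0.2265]
tcp_rot: [3.069, 0.672, 0.001]
wrist_force: [0.6, -0.1, -1.0]
width: 1.001
```

>>> {"name": "move_arm", "arguments": {
  "deltas": [
    [[0,0,0],[0.3,0.04,0],-1],
    [[0,0,0],[0.6,0.07,0],-1],
    [[0,0,0],[0.6,0.07,0],-1]
  ]
}}

```text
time: 8.4
tool_pos: [0.6182, 0.0668, 0.2256]
tcp_rot: [-3.069, -0.672, 0.001]
wrist_force: [-1.2, -0.7, -0.2]
width: 1.001
```

```bash
python3 w.py w2 .12
```

```text
[231. 353.] 31 [164 169 154] [0.4621 0.0514 0.12  ]
[ 98. 293.] 35 [65 38 12] [0.4744 0.1885 0.12  ]
[282. 205.] 37 [191 205 213] [0.6232 0.0692 0.12  ]
[0.61818747 0.06679619 0.2256417 ] [-1.21456771 -0.66950635 -0.17141668] 8.4
```

>>> {"name": "move_arm", "arguments": {
  "deltas": [
    [[0,0,0],[0.03,0.01,-0.3],-1],
    [[0,0,0],[0.03,0.01,-0.65],-1],
    [[0,0,0],[0.03,0.01,-1],-1]
  ]
}}

```text
time: 8.82
tool_pos: [0.6187, 0.0676, 0.1257]
tcp_rot: [-3.069, -0.672, 0.0]
wrist_force: [0.3, -0.7, -0.0]
width: 0.999
```

>>> {"name": "move_arm", "arguments": {
  "deltas": [
    [[0,0,0],[0,0,-0.25],-1],
    [[0,0,0],[0,0,-0.5],-1],
    [[0,0,0],[0,0,-0.6],-1],
    [[0,0,0],[0,0,-0.6],1],
    [[0,0,0],[0,0,-0.6],1],
    [[0,0,0],[0,0,-0.6],1],
    [[0,0,0],[0,0,-0.6],1],
    [[0,0,0],[0,0,-0.6],1],
    [[0,0,0],[0,0,-0.6],1],
    [[0,0,0],[0,0,-0.6],1]
  ]
}}

```text
time: 10.07
tool_pos: [0.6205, 0.0677, 0.0672]
tcp_rot: [3.069, 0.671, 0.002]
wrist_force: [-1.5, 0.1, 5.6]
width: 0.722
```

>>> {"name": "move_arm", "arguments": {
  "deltas": [
    [[0,0,0],[0,0,0.1],1],
    [[0,0,0],[0,0,0.2],1],
    [[0,0,0],[0,0,0.3],1],
    [[0,0,0],[0,0,0.3],1],
    [[0,0,0],[0,0,0.3],1]
  ]
}}

```text
time: 10.7
tool_pos: [0.6197, 0.0677, 0.0962]
tcp_rot: [-3.069, -0.672, 0.0]
wrist_force: [-0.4, 0.5, -3.1]
width: 0.714
```

>>> {"name": "move_arm", "arguments": {
  "deltas": [
    [[0,0,0],[0,0,0],1]
  ]
}}

```text
time: 10.82
tool_pos: [0.6194, 0.0677, 0.0957]
tcp_rot: [-3.069, -0.671, 0.002]
wrist_force: [-0.0, -0.1, -3.7]
width: 0.717
```

>>> {"name": "move_arm", "arguments": {
  "deltas": [
    [[0,0,0],[0,0,0],1]
  ]
}}

```text
time: 10.95
tool_pos: [0.6195, 0.0677, 0.0958]
tcp_rot: [-3.069, -0.671, 0.001]
wrist_force: [-0.5, -0.5, -3.1]
width: 0.715
```

>>> {"name": "move_arm", "arguments": {
  "deltas": [
    [[0,0,0],[0,0,0],1]
  ]
}}

```text
time: 11.08
tool_pos: [0.6197, 0.0676, 0.096]
tcp_rot: [-3.069, -0.671, 0.001]
wrist_force: [-0.7, -0.4, -1.9]
width: 0.712
```

>>> {"name": "move_arm", "arguments": {
  "deltas": [
    [[0,0,0],[0,0,0],1]
  ]
}}

```text
time: 11.2
tool_pos: [0.6198, 0.0677, 0.0962]
tcp_rot: [-3.069, -0.672, 0.0]
wrist_force: [-0.3, 0.1, -3.1]
width: 0.716
```

>>> {"name": "move_arm", "arguments": {
  "deltas": [
    [[0,0,0],[0,0,0],1]
  ]
}}

```text
time: 11.32
tool_pos: [0.6199, 0.0677, 0.0963]
tcp_rot: [-3.069, -0.671, -0.0]
wrist_force: [0.2, -0.1, -2.0]
width: 0.716
```

P2 weighs about 2.8 N, clearly lighter than P1. I carry it to the far half of the tray (.549,-.285).

>>> {"name": "move_arm", "arguments": {
  "deltas": [
    [[0,0,0],[0,0,0.25],1],
    [[0,0,0],[0,0,0.5],1],
    [[0,0,0],[0,0,0.75],1],
    [[0,0,0],[-0.02,-0.1,1],1],
    [[0,0,0],[-0.07,-0.35,1],1],
    [[0,0,0],[-0.13,-0.65,1],1],
    [[0,0,0],[-0.2,-1,1],1]
  ]
}}

```text
time: 12.2
tool_pos: [0.5997, -0.0328, 0.1965]
tcp_rot: [3.069, 0.673, 0.001]
wrist_force: [-0.2, 0.7, -1.9]
width: 0.717
```

>>> {"name": "move_arm", "arguments": {
  "deltas": [
    [[0,0,0],[-0.07,-0.33,0],1],
    [[0,0,0],[-0.13,-0.66,0],1],
    [[0,0,0],[-0.2,-1,0],1]
  ]
}}

```text
time: 12.58
tool_pos: [0.5796, -0.1333, 0.1964]
tcp_rot: [3.069, 0.672, 0.0]
wrist_force: [0.1, -0.9, -2.4]
width: 0.718
```

>>> {"name": "move_arm", "arguments": {
  "deltas": [
    [[0,0,0],[-0.07,-0.33,0],1],
    [[0,0,0],[-0.13,-0.66,0],1],
    [[0,0,0],[-0.2,-1,0],1]
  ]
}}

```text
time: 12.95
tool_pos: [0.5596, -0.2333, 0.1963]
tcp_rot: [3.069, 0.672, 0.0]
wrist_force: [0.3, -0.9, -3.6]
width: 0.718
```

>>> {"name": "move_arm", "arguments": {
  "deltas": [
    [[0,0,0],[-0.05,-0.25,0],1],
    [[0,0,0],[-0.09,-0.45,0],1],
    [[0,0,0],[-0.1,-0.53,0],1],
    [[0,0,0],[-0.1,-0.53,-0.25],1],
    [[0,0,0],[-0.1,-0.53,-0.6],1],
    [[0,0,0],[-0.1,-0.53,-0.8],1],
    [[0,0,0],[-0.1,-0.53,-1],1],
    [[0,0,0],[-0.1,-0.53,-1],1]
  ]
}}

```text
time: 13.95
tool_pos: [0.5488, -0.2844, 0.0943]
tcp_rot: [-3.066, -0.671, 0.004]
wrist_force: [0.8, 0.9, -2.4]
width: 0.714
```

```bash
python3 w.py w3 .12; python3 - <<'E'
from workcell import read_camera
import cv2
cv2.imwrite("pics/s3.png",read_camera("scene")[0][:,:,::-1])
E
```

```text
[282. 294.] 106 [105 106  97] [ 0.5528 -0.2826  0.12  ]
[ 0.54875056 -0.28435958  0.09434411] [ 0.75106093  0.9196437  -2.37943674] 13.95
```

View pics/s3.png

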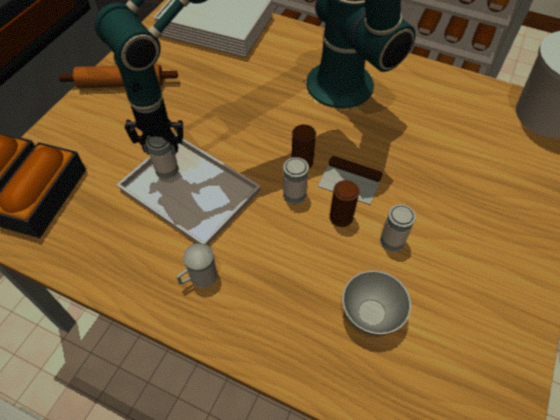

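The tin at (162,158) hangs upright inside the tray. I lower it slowly, release and rise.

>>> {"name": "move_arm", "arguments": {
  "deltas": [
    [[0,0,0],[0,0,-0.08],1],
    [[0,0,0],[0,0,-0.16],1],
    [[0,0,0],[0,0,-0.2],1],
    [[0,0,0],[0,0,-0.23],1],
    [[0,0,0],[0,0,-0.25],1],
    [[0,0,0],[0,0,-0.25],1]
  ]
}}

```text
time: 14.8
tool_pos: [0.55, -0.2854, 0.0714]
tcp_rot: [3.069, 0.671, 0.0]
wrist_force: [-0.3, -0.2, -2.2]
width: 0.718
```

>>> {"name": "move_arm", "arguments": {
  "deltas": [
    [[0,0,0],[0,0,-0.01],1],
    [[0,0,0],[0,0,-0.01],1]
  ]
}}

```text
time: 15.05
tool_pos: [0.5501, -0.2855, 0.0712]
tcp_rot: [3.069, 0.671, 0.001]
wrist_force: [-1.4, 1.3, 4.5]
width: 0.719
```

>>> {"name": "move_arm", "arguments": {
  "deltas": [
    [[0,0,0],[0,0,-0.01],1],
    [[0,0,0],[0,0,-0.01],1]
  ]
}}

```text
time: 15.3
tool_pos: [0.5502, -0.2855, 0.0712]
tcp_rot: [3.069, 0.671, 0.001]
wrist_force: [-4.4, 2.0, 8.5]
width: 0.715
```

Contact felt. I release, rise and go over P3.

>>> {"name": "move_arm", "arguments": {
  "deltas": [
    [[0,0,0],[0,0,0.02],0.2],
    [[0,0,0],[0,0,0.02],-1],
    [[0,0,0],[0,0,0.02],-1],
    [[0,0,0],[0,0,0.02],-1],
    [[0,0,0],[0,0,0.02],-1],
    [[0,0,0],[0,0,0.02],-1],
    [[0,0,0],[0,0,0.2],-1],
    [[0,0,0],[0,0,0.6],-1],
    [[0,0,0],[0,0,1],-1]
  ]
}}

```text
time: 16.42
tool_pos: [0.5499, -0.2854, 0.1714]
tcp_rot: [3.069, 0.671, 0.001]
wrist_force: [0.7, -0.1, 0.6]
width: 1.0
```

>>> {"name": "move_arm", "arguments": {
  "deltas": [
    [[0,0,0],[0,0,0.4],-1],
    [[0,0,0],[-0.02,0.15,0.55],-1],
    [[0,0,0],[-0.06,0.57,0.55],-1],
    [[0,0,0],[-0.1,1,0.55],-1]
  ]
}}

```text
time: 16.92
tool_pos: [0.5391, -0.1836, 0.2241]
tcp_rot: [-3.069, -0.67, 0.0]
wrist_force: [0.8, 1.0, -0.4]
width: 1.0
```

>>> {"name": "move_arm", "arguments": {
  "deltas": [
    [[0,0,0],[-0.03,0.33,0],-1],
    [[0,0,0],[-0.06,0.66,0],-1],
    [[0,0,0],[-0.1,1,0],-1]
  ]
}}

```text
time: 17.3
tool_pos: [0.5286, -0.0832, 0.2235]
tcp_rot: [-3.068, -0.672, 0.002]
wrist_force: [0.4, 0.6, -0.3]
width: 1.002
```

>>> {"name": "move_arm", "arguments": {
  "deltas": [
    [[0,0,0],[-0.03,0.33,0],-1],
    [[0,0,0],[-0.06,0.66,0],-1],
    [[0,0,0],[-0.1,1,0],-1]
  ]
}}

```text
time: 17.68
tool_pos: [0.5185, 0.0165, 0.2235]
tcp_rot: [-3.068, -0.672, 0.002]
wrist_force: [-1.1, 0.9, -0.3]
width: 1.003
```

>>> {"name": "move_arm", "arguments": {
  "deltas": [
    [[0,0,0],[-0.03,0.33,0],-1],
    [[0,0,0],[-0.06,0.66,0],-1],
    [[0,0,0],[-0.1,1,0],-1]
  ]
}}

```text
time: 18.05
tool_pos: [0.5084, 0.1163, 0.2236]
tcp_rot: [-3.069, -0.672, 0.002]
wrist_force: [0.2, 0.3, 0.5]
width: 1.0
```

>>> {"name": "move_arm", "arguments": {
  "deltas": [
    [[0,0,0],[-0.03,0.33,0],-1],
    [[0,0,0],[-0.06,0.66,0],-1],
    [[0,0,0],[-0.1,1,0],-1]
  ]
}}

```text
time: 18.42
tool_pos: [0.4982, 0.216, 0.2235]
tcp_rot: [-3.069, -0.672, 0.003]
wrist_force: [1.0, -0.3, -0.2]
width: 1.003
```

>>> {"name": "move_arm", "arguments": {
  "deltas": [
    [[0,0,0],[-0.04,0.33,0],-1],
    [[0,0,0],[-0.08,0.66,0],-1],
    [[0,0,0],[-0.14,1,0],-1],
    [[0,0,0],[-0.14,1,0],-1]
  ]
}}

```text
time: 18.92
tool_pos: [0.484, 0.3167, 0.2234]
tcp_rot: [-3.068, -0.677, 0.003]
wrist_force: [-0.6, -0.5, 0.6]
width: 0.999
```

```bash
python3 w.py w4 .12; python3 - <<'E'
from workcell import status
print(status.read_state()["q"])
E
```

```text
[520. 333.] 30 [171 177 164] [0.4686 0.0576 0.12  ]
[403. 278.] 35 [120  69  28] [0.4727 0.1915 0.12  ]
[266. 203.] 37 [190 206 206] [0.4853 0.3326 0.12  ]
[0.4839652  0.31668829 0.22344767] [-0.64663813 -0.45823119  0.59815936] 18.925
[ 5.34237040e-01  8.79610968e-02  1.82385374e+00 -7.42401245e-05
  1.23166550e+00  1.67171785e+00]
```

>>> {"name": "move_arm", "arguments": {
  "deltas": [
    [[0,0,0],[0,0.14,0],-1],
    [[0,0,0],[0,0.14,-0.3],-1],
    [[0,0,0],[0,0.14,-0.65],-1],
    [[0,0,0],[0,0.14,-1],-1]
  ]
}}

```text
time: 19.48
tool_pos: [0.4861, 0.3285, 0.1235]
tcp_rot: [-3.069, -0.67, -0.001]
wrist_force: [0.1, 0.3, 0.1]
width: 0.999
```

>>> {"name": "move_arm", "arguments": {
  "deltas": [
    [[0,0,0],[0,0,-0.25],-1],
    [[0,0,0],[0,0,-0.5],-1],
    [[0,0,0],[0,0,-0.57],-1],
    [[0,0,0],[0,0,-0.57],1],
    [[0,0,0],[0,0,-0.57],1],
    [[0,0,0],[0,0,-0.57],1],
    [[0,0,0],[0,0,-0.57],1],
    [[0,0,0],[0,0,-0.57],1],
    [[0,0,0],[0,0,-0.57],1],
    [[0,0,0],[0,0,-0.57],1]
  ]
}}

```text
time: 20.72
tool_pos: [0.4867, 0.3292, 0.0684]
tcp_rot: [-3.068, -0.671, -0.003]
wrist_force: [-0.4, 0.6, 6.1]
width: 0.719
```

>>> {"name": "move_arm", "arguments": {
  "deltas": [
    [[0,0,0],[0,0,0.1],1],
    [[0,0,0],[0,0,0.2],1],
    [[0,0,0],[0,0,0.3],1],
    [[0,0,0],[0,0,0.3],1],
    [[0,0,0],[0,0,0.3],1]
  ]
}}

```text
time: 21.35
tool_pos: [0.4857, 0.3286, 0.0972]
tcp_rot: [3.069, 0.671, -0.0]
wrist_force: [-0.3, -1.0, -2.1]
width: 0.721
```

>>> {"name": "move_arm", "arguments": {
  "deltas": [
    [[0,0,0],[0,0,0],1]
  ]
}}

```text
time: 21.48
tool_pos: [0.4855, 0.3284, 0.0968]
tcp_rot: [3.069, 0.671, -0.001]
wrist_force: [0.0, -0.7, -2.4]
width: 0.719
```

>>> {"name": "move_arm", "arguments": {
  "deltas": [
    [[0,0,0],[0,0,0],1]
  ]
}}

```text
time: 21.6
tool_pos: [0.4856, 0.3285, 0.0968]
tcp_rot: [3.069, 0.671, -0.001]
wrist_force: [-0.1, -0.1, -3.2]
width: 0.723
```

>>> {"name": "move_arm", "arguments": {
  "deltas": [
    [[0,0,0],[0,0,0],1]
  ]
}}

```text
time: 21.72
tool_pos: [0.4857, 0.3286, 0.097]
tcp_rot: [3.069, 0.671, -0.001]
wrist_force: [0.0, 0.7, -3.0]
width: 0.722
```

>>> {"name": "move_arm", "arguments": {
  "deltas": [
    [[0,0,0],[0,0,0],1]
  ]
}}

```text
time: 21.85
tool_pos: [0.4858, 0.3287, 0.0972]
tcp_rot: [3.069, 0.671, -0.0]
wrist_force: [-0.0, 0.3, -3.1]
width: 0.718
```

>>> {"name": "move_arm", "arguments": {
  "deltas": [
    [[0,0,0],[0,0,0],1]
  ]
}}

```text
time: 21.98
tool_pos: [0.4859, 0.3287, 0.0973]
tcp_rot: [-3.069, -0.672, 0.0]
wrist_force: [0.2, -0.6, -2.5]
width: 0.719
```

P3 is about 2.8 N, so it is light and P1 is the heaviest. I carry P3 to the tray's near half (.577,-.14).

>>> {"name": "move_arm", "arguments": {
  "deltas": [
    [[0,0,0],[0,0,0.25],1],
    [[0,0,0],[0,0,0.5],1],
    [[0,0,0],[0,0,0.75],1],
    [[0,0,0],[0,0,1],1]
  ]
}}

```text
time: 22.48
tool_pos: [0.4858, 0.3286, 0.1981]
tcp_rot: [-3.069, -0.671, 0.0]
wrist_force: [1.2, 0.6, -2.0]
width: 0.724
```

>>> {"name": "move_arm", "arguments": {
  "deltas": [
    [[0,0,0],[0,0,0.25],1],
    [[0,0,0],[0.02,-0.1,0.3],1],
    [[0,0,0],[0.07,-0.35,0.3],1],
    [[0,0,0],[0.12,-0.65,0.3],1],
    [[0,0,0],[0.18,-0.94,0.3],1]
  ]
}}

```text
time: 23.1
tool_pos: [0.5032, 0.2329, 0.2258]
tcp_rot: [3.068, 0.672, -0.003]
wrist_force: [0.7, -0.3, -3.1]
width: 0.719
```

>>> {"name": "move_arm", "arguments": {
  "deltas": [
    [[0,0,0],[0.06,-0.32,0],1],
    [[0,0,0],[0.12,-0.63,0],1],
    [[0,0,0],[0.18,-0.94,0],1]
  ]
}}

```text
time: 23.48
tool_pos: [0.5212, 0.1388, 0.2258]
tcp_rot: [3.069, 0.671, -0.003]
wrist_force: [-0.9, -0.6, -3.0]
width: 0.722
```

>>> {"name": "move_arm", "arguments": {
  "deltas": [
    [[0,0,0],[0.06,-0.32,0],1],
    [[0,0,0],[0.12,-0.63,0],1],
    [[0,0,0],[0.18,-0.94,0],1]
  ]
}}

```text
time: 23.85
tool_pos: [0.539, 0.0449, 0.2259]
tcp_rot: [-3.069, -0.671, 0.003]
wrist_force: [0.4, 0.0, -2.5]
width: 0.719
```

>>> {"name": "move_arm", "arguments": {
  "deltas": [
    [[0,0,0],[0.06,-0.32,0],1],
    [[0,0,0],[0.12,-0.63,0],1],
    [[0,0,0],[0.18,-0.94,0],1]
  ]
}}

```text
time: 24.22
tool_pos: [0.5569, -0.0489, 0.2258]
tcp_rot: [-3.069, -0.671, 0.003]
wrist_force: [-0.1, -0.8, -1.8]
width: 0.72
```

>>> {"name": "move_arm", "arguments": {
  "deltas": [
    [[0,0,0],[0.06,-0.32,0],1],
    [[0,0,0],[0.12,-0.63,0],1],
    [[0,0,0],[0.16,-0.85,0],1],
    [[0,0,0],[0.18,-0.94,0],1],
    [[0,0,0],[0.18,-0.94,-0.25],1],
    [[0,0,0],[0.18,-0.94,-0.6],1],
    [[0,0,0],[0.18,-0.94,-0.9],1],
    [[0,0,0],[0.18,-0.94,-1],1]
  ]
}}

```text
time: 25.22
tool_pos: [0.5738, -0.1401, 0.1246]
tcp_rot: [-3.066, -0.672, 0.007]
wrist_force: [0.2, 0.3, -2.6]
width: 0.718
```

```bash
python3 - <<'E'
from workcell import read_camera,status
import cv2
print(status.read_state()["tool_pos"])
cv2.imwrite("pics/s5.png",read_camera("scene")[0][:,:,::-1])
E
```

```text
[ 0.57382834 -0.14011931  0.12456194]
```

View pics/s5.png

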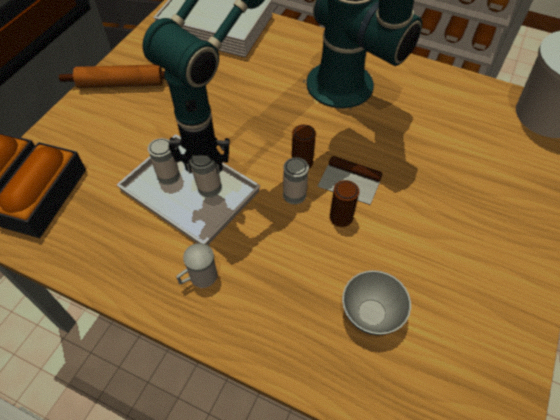

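First tin stands upright at (165,160); the second hangs at (207,175) over the tray floor. I lower it.

>>> {"name": "move_arm", "arguments": {
  "deltas": [
    [[0,0,0],[0,0,-0.15],1],
    [[0,0,0],[0,0,-0.3],1],
    [[0,0,0],[0,0,-0.4],1],
    [[0,0,0],[0,0,-0.46],1],
    [[0,0,0],[0,0,-0.5],1],
    [[0,0,0],[0,0,-0.52],1],
    [[0,0,0],[0,0,-0.52],1]
  ]
}}

```text
time: 26.15
tool_pos: [0.576, -0.1414, 0.0754]
tcp_rot: [3.069, 0.671, 0.0]
wrist_force: [0.4, 0.5, -2.9]
width: 0.716
```

>>> {"name": "move_arm", "arguments": {
  "deltas": [
    [[0,0,0],[0,0,-0.01],1],
    [[0,0,0],[0,0,-0.01],1]
  ]
}}

```text
time: 26.4
tool_pos: [0.576, -0.1414, 0.0745]
tcp_rot: [3.069, 0.671, 0.0]
wrist_force: [-1.0, 0.3, -3.1]
width: 0.721
```

>>> {"name": "move_arm", "arguments": {
  "deltas": [
    [[0,0,0],[0,0,-0.01],1],
    [[0,0,0],[0,0,-0.01],1]
  ]
}}

```text
time: 26.65
tool_pos: [0.5758, -0.1413, 0.0732]
tcp_rot: [-3.069, -0.671, 0.0]
wrist_force: [-0.6, -0.1, -2.8]
width: 0.72
```

>>> {"name": "move_arm", "arguments": {
  "deltas": [
    [[0,0,0],[0,0,-0.01],1],
    [[0,0,0],[0,0,-0.01],1]
  ]
}}

```text
time: 26.9
tool_pos: [0.576, -0.1413, 0.0725]
tcp_rot: [3.069, 0.671, 0.0]
wrist_force: [-0.2, -0.3, -0.8]
width: 0.719
```

>>> {"name": "move_arm", "arguments": {
  "deltas": [
    [[0,0,0],[0,0,-0.01],1],
    [[0,0,0],[0,0,-0.01],1]
  ]
}}

```text
time: 27.15
tool_pos: [0.5764, -0.1412, 0.0724]
tcp_rot: [3.069, 0.671, 0.001]
wrist_force: [-2.2, 1.3, 5.3]
width: 0.722
```

Contact felt. I release and return to P1.

>>> {"name": "move_arm", "arguments": {
  "deltas": [
    [[0,0,0],[0,0,0.01],0.2],
    [[0,0,0],[0,0,0.01],-1],
    [[0,0,0],[0,0,0.01],-1],
    [[0,0,0],[0,0,0.01],-1],
    [[0,0,0],[0,0,0.01],-1],
    [[0,0,0],[0,0,0.01],-1],
    [[0,0,0],[0,0,0.2],-1],
    [[0,0,0],[0,0,0.6],-1],
    [[0,0,0],[0,0,1],-1]
  ]
}}

```text
time: 28.28
tool_pos: [0.576, -0.1413, 0.1735]
tcp_rot: [3.069, 0.671, 0.001]
wrist_force: [0.9, -0.0, -0.1]
width: 0.999
```

>>> {"name": "move_arm", "arguments": {
  "deltas": [
    [[0,0,0],[0,0,0.5],-1],
    [[0,0,0],[-0.1,0.15,0.5],-1],
    [[0,0,0],[-0.35,0.55,0.5],-1],
    [[0,0,0],[-0.6,0.95,0.5],-1]
  ]
}}

```text
time: 28.78
tool_pos: [0.5147, -0.0453, 0.2215]
tcp_rot: [-3.069, -0.67, -0.0]
wrist_force: [-0.2, -0.2, -0.9]
width: 1.001
```

>>> {"name": "move_arm", "arguments": {
  "deltas": [
    [[0,0,0],[-0.25,0.4,0],-1],
    [[0,0,0],[-0.5,0.8,0],-1],
    [[0,0,0],[-0.59,0.95,0],-1],
    [[0,0,0],[-0.59,0.95,0],-1]
  ]
}}

```text
time: 29.28
tool_pos: [0.4565, 0.0492, 0.2215]
tcp_rot: [3.068, 0.675, 0.001]
wrist_force: [0.3, 0.3, 0.6]
width: 1.002
```

```bash
python3 w.py w6 .12
```

```text
[259. 323.] 33 [105  58  19] [0.348  0.0235 0.12  ]
[282. 208.] 37 [204 219 224] [0.4601 0.0511 0.12  ]
[547. 179.] 39 [178 183 169] [ 0.5711 -0.1321  0.12  ]
[126. 120.] 45 [73 39  7] [0.4739 0.1877 0.12  ]
[0.45646264 0.04924863 0.22146569] [0.33828078 0.33435985 0.60345651] 29.275
```

>>> {"name": "move_arm", "arguments": {
  "deltas": [
    [[0,0,0],[0.01,0,-0.3],-1],
    [[0,0,0],[0.01,0,-0.65],-1],
    [[0,0,0],[0.01,0,-1],-1]
  ],
  "grip_force": 50
}}

```text
time: 29.7
tool_pos: [0.4592, 0.0473, 0.1205]
tcp_rot: [3.069, 0.669, 0.002]
wrist_force: [0.2, -0.6, -0.7]
width: 0.996
```

>>> {"name": "move_arm", "arguments": {
  "deltas": [
    [[0,0,0],[0,0,-0.25],-1],
    [[0,0,0],[0,0,-0.48],-1],
    [[0,0,0],[0,0,-0.55],-1],
    [[0,0,0],[0,0,-0.55],1],
    [[0,0,0],[0,0,-0.55],1],
    [[0,0,0],[0,0,-0.55],1],
    [[0,0,0],[0,0,-0.55],1],
    [[0,0,0],[0,0,-0.55],1],
    [[0,0,0],[0,0,-0.55],1],
    [[0,0,0],[0,0,-0.55],1]
  ]
}}

```text
time: 30.95
tool_pos: [0.4588, 0.0486, 0.0671]
tcp_rot: [3.068, 0.672, 0.003]
wrist_force: [0.9, 0.3, 6.3]
width: 0.715
```

>>> {"name": "move_arm", "arguments": {
  "deltas": [
    [[0,0,0],[0,0,0.1],1],
    [[0,0,0],[0,0,0.25],1],
    [[0,0,0],[0,0,0.45],1],
    [[0,0,0],[0,0,0.65],1],
    [[0,0,0],[0,0,0.85],1],
    [[0,0,0],[0,0,1],1]
  ]
}}

```text
time: 31.7
tool_pos: [0.4576, 0.0488, 0.1673]
tcp_rot: [-3.069, -0.671, -0.0]
wrist_force: [0.5, 0.4, -4.2]
width: 0.717
```

>>> {"name": "move_arm", "arguments": {
  "deltas": [
    [[0,0,0],[0,0,0.2],1],
    [[0,0,0],[0,0,0.38],1],
    [[0,0,0],[0,0,0.48],1],
    [[0,0,0],[0,0,0.5],1],
    [[0,0,0],[0,0,0.5],1],
    [[0,0,0],[0,0,0.5],1],
    [[0,0,0],[0,0,0.5],1],
    [[0,0,0],[0,0,0.5],1]
  ]
}}

```text
time: 32.7
tool_pos: [0.4577, 0.0487, 0.2159]
tcp_rot: [-3.069, -0.671, 0.001]
wrist_force: [0.1, 0.5, -4.7]
width: 0.721
```

```bash
python3 - <<'E'
from h import *
from workcell import read_camera,status
P=[]
for n in("scene","top"):
    p,d=read_camera(n);P.append(p);print(status.read_state()["wrist_force"])
c=camera_info("top");K,R,t=c["K"],c["R"],c["t"];v,u=np.mgrid[:420,:560]
W=(np.stack([(u-K[0,2])/K[0,0]*d,(v-K[1,2])/K[1,1]*d,d],-1)-t)@R
for z in(.124,.12,.1,.066):
  m=((abs(W[...,2]-z)<.006)&(d>0)).astype(np.uint8)
  for k in cv2.findContours(m,0,1)[0]:
    if cv2.contourArea(k)>200:
        a,r=cv2.minEnclosingCircle(k);print(z,np.round(a),round(r),np.round(ray(c,a,z),3))
cv2.imwrite("pics/s7.png",P[0][:,:,::-1]);cv2.imwrite("pics/t7.png",P[1][:,:,::-1])
s=status.read_state();print(s["tool_pos"],s["time"],s["joint_vel"].round(3))
E
```

```text
[-0.10160848 -0.64081741 -5.6250799 ]
[ 0.45976723  0.4350946  -5.24608931]
0.124 [290. 321.] 18 [0.343 0.023 0.124]
0.124 [454. 208.] 17 [ 0.548 -0.284  0.124]
0.124 [377. 196.] 17 [ 0.57  -0.14   0.124]
0.12 [291. 321.] 18 [0.342 0.023 0.12 ]
0.12 [454. 208.] 17 [ 0.548 -0.285  0.12 ]
0.12 [377. 196.] 17 [ 0.571 -0.141  0.12 ]
0.1 [325. 103.] 17 [ 0.766 -0.047  0.1  ]
0.1 [556. 108.] 37 [ 0.759 -0.513  0.1  ]
0.066 [130. 145.] 37 [0.687 0.35  0.066]
0.066 [535. 125.] 54 [ 0.737 -0.491  0.066]
[0.45781416 0.04869772 0.2161221 ] 32.8 [ 0.002 -0.    -0.001 -0.002 -0.001 -0.   ]
```

View pics/s7.png

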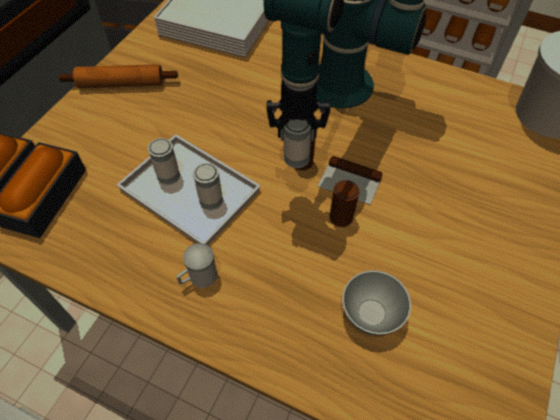

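View pics/t7.png

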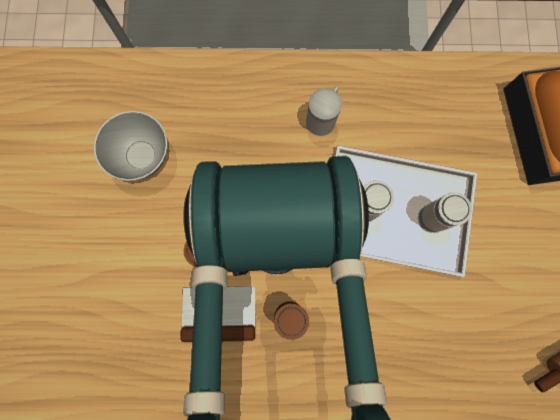

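Both light tins stand upright on the tray floor, at scene (165,160) and (208,185). The heavy tin is held upright and still at (297,143), and the bowl, dredger and scraper have not moved.

```bash
python3 -c "
from workcell import order;print(order.finish_job())"
```

```text
the job is handed in; nothing more can be done
None
```

I found the heaviest tin and handed the job in with it held in the gripper, about 15 cm above the bench. The two lighter tins are standing on the tray floor.

- **Weights:** I lifted all three. The tin first found at (0.457, 0.049) pulled about 5 N, and the other two about 2.8 N each.
- **Lighter tins:** They stand upright on the tray floor at about (0.548, −0.285) and (0.571, −0.141). I lowered each until I felt contact, at 9 N or less, before letting go.
- **Heaviest tin:** It is upright and still, with the tool tip at 0.216 m, gripped at 50 N.
- **Other items:** The bowl and dredger measure within about 3 mm of where they began. The scraper looks unmoved, though I only checked it by eye because the arm partly hid it.
- **Limits:** The clock read 32.8 s at the last check, against the 72 s allowed. The largest wrist force I read was about 10 N.
- **Disagreement:** The wrist camera read tin positions about 4 mm farther out in x than the overhead camera. I used values in between, and no check failed.

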